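# Fold the tab of the recipe-card tray over and tuck it under the lip

### The job

Close the recipe-card tray: with your fingertips fold the upright metal tab over until it lies flat over the cards, then, keeping it pressed down, push it by its ridge until its free edge is tucked fully home beneath the lip at the far side of the tray, and let go so that the lip alone keeps it shut. Only push and press: do not pinch or grip the tab, and leave all the other things standing where they are.

Things in the scene. Friction and masses are not known exactly. Their poses are not given: they have to be found in the camera images.
- card_tray: open wooden tray full of recipe cards, 170 (x) x 125 (y) x 36 mm high, fixed to the worktop; origin at the centre of its underside, x from the hinged near wall towards the far wall that carries the lip, z up. Its near wall carries two low slotted hinge cheeks (at y = +-53 mm, up to 47 mm above the worktop), in which the tab's hinge pin turns and slides along x. The cards' top is at z = 32 mm.
- tab (a joint): angle of the tab about its hinge: 0 = lying flat on the tray and pointing along the tray's +x (hard stop), about 1.57 = upright, 1.95 = leaning back over the near wall. A weak spring with friction lifts it: when let go anywhere below about 0.8 rad it springs up to about there unless the lip holds it; under 1 N at its edge folds it. Held by the lip it reads 0 to 0.04. Starts between 1.25 and 1.75.
- tab_slide (a joint): how far the tab and its hinge pin have slid along the tray's +x in the slots: 0 = out, 0.028 m = fully home (stop). Friction of about 2 N keeps it where it is left. Starts between 0 and 0.003. With the tab flat, the edge comes under the flat part of the lip from 0.016 on; the tab must be folded flat before it is slid in, as the edge cannot pass through the lip.
- hinge (a point): the tab's hinge axis (along the tray's y, 40 mm above the worktop), mid-width; it slides with the tab, from x = -80 mm to -52 mm in the tray frame
- ridge (a point): foot of the thumb ridge on the tab's outer face (the face that looks to the hinge side when upright, up when flat), mid-width, 80 mm from the hinge axis. The ridge is 70 mm wide along y and 8 mm high, with a steep face to the hinge side to push against and a ramp, 24 mm long, towards the free edge. Below the ridge the outer face is plain and flat.
- edge (a point): middle of the tab's free edge, 122 mm from the hinge axis. The tab is a plain aluminium plate 94 mm wide and 3 mm thick, centred on the hinge axis (top at z = 41.5 mm when flat).
- tab_plate: the aluminium plate of the tab with its ridge; origin on the hinge axis, x towards the free edge, z out of the outer face
- tab_lining: cork lining on the inner face of the tab, 96 x 78 x 2 mm, set back 10 mm from the free edge and 8 mm from the side edges; same origin and axes as the plate
- lip (a point): middle of the front edge of the lip's flat part, on its underside: 58 mm from the tray's origin along x, 45.5 mm above the worktop. The lip is an aluminium strip 84 mm wide and 2.5 mm thick on the far wall, 4 mm above the flat tab, with a flared mouth that rises 10 mm towards the hinge side (its tip is at x = 48 mm, z = 54 mm).
- lime: loose green lime, 57x46x45 mm, beside the tray on its -y side; origin at its underside
- salt_shaker: loose salt shaker, 44 mm wide, 90 mm high, off the tray's far +y corner; origin at the centre of its underside
- tea_light: loose tea light, 38 mm wide, 15 mm high, beside the tray on its -y side; origin at the centre of its underside
- tin: loose flat food tin, 86 mm wide, 40 mm high, beside the tray on its +y side; origin at the centre of its underside

How it is judged:
By the outcome, as a careful person would: the job done as asked, in the order asked, and still so for the second after the job is handed in, with the robot touching nothing.
It also fails if it takes over 42 s, if anything falls off the work surface, if the arm or the gripper's body presses on something with over 40 N, if the wrist force passes 120 N, or if a joint passes its speed limit or range.

### The arm

A 7-joint arm with a two-finger parallel gripper is mounted at the origin on a cart in front of the work surface, level with it; the furniture and walls round the work are solid. World frame = base frame: x ahead of the robot, y to its left, z up, the work surface at z = 0. Lengths are in m, angles in rad, forces in N, time in s.
With the tool pointing down it reaches from about 0.425 to 0.875 m from the base axis. Payload 9.9 kg.
Tool frame: the origin (TCP) lies between the finger pads; the fingertips stand 25 mm ahead of it and the grasp point (between the pads) lies 6 mm ahead of it; z points along the fingers, y is the line along which they close (so a half turn about z gives the same grasp; the last joint's range is limited). The gripper opens to 85 mm and grips with 20 to 120 N. Pads are 22 mm wide; open, the fingers measure 114 mm over their backs; the gripper's body (76 mm by 85 mm) begins 54 mm behind the grasp point. The pads swing forward as they close: fully open they stand 13 mm farther back than shut.
Start: joints at [1.062, 0.576, 0.025, 1.437, -0.015, 1.129, -0.057], TCP at [0.278, -0.615, 0.256] pointing down, gripper open.
Joint ranges: [-2.76, 2.76], [-0.34, 2.15], [-1.52, 1.57], [0.19, 2.46], [-1.09, 4.23], [0.17, 1.99], [-2.82, 2.82]. Speed limits (rad/s): [2.22, 2.22, 3.01, 3.01, 3.14, 3.14, 3.14].

### API

Orientations are given as a unit quaternion [w, x, y, z].
In Python, from plant import status, imaging, workorder gives the robot as it stands. The module is installed in compiled form; this text tells all that it offers.
- The arm moves only by the shell command python3 -m inch 'ROWS'. ROWS is JSON, a list of rows, each a list of 7 numbers: the turn, a rotation vector about the tool's x, y, z in rad, then the shift along the tool's x, y, z in cm, then the finger opening in cm, from 0 to 8.54. A call has 1 to 12 rows; each row shifts and turns the commanded pose from where the row before left it, along the tool's axes as they then stand; what a row does not reach is not made up. A row lasts 1/12 s, in which the tool goes at most 41.7 mm and 7.16 degrees, less where a joint would pass 70% of its speed; a pose out of reach is approached as far as the arm can. A call with a gripper value outside its range is refused whole. The fingers move at their own pace and stop on an object; the grip force is fixed at half the most. Time passes only in rows, so rows that do not move let the fingers close. It gives the time, the measured TCP pose, the force, the opening and the grip force at its end, in the units of the state.
- status.sense(): the state, without advancing time (a new reading comes with each control period).
- imaging.read_camera(name): name is "scene" or "top" or "wrist"; returns a dict with "pixels" (384x512x3 uint8, red, green, blue), "range_z" (384x512 float32, m along the optical axis (not along the pixel's ray), 0 where there is no reading), "fx", "fy", "cx", "cy" (pixels), "extrinsics" (4x4, takes a point from camera to world coordinates). Camera axes: x right, y up, looking along -z (the intrinsics and any distortion apply to the point x, -y, -z); pixel columns grow to the right and rows downward; lengths in m; the calibration is good to about 2 mm. A picture is of the moment at which its call begins.
- workorder.finish_job(): hands the job in; it is judged then, once.
The state is a dict: "time": time; "qpos": joint angles; "qd": joint speeds; "effort": joint torques, N m; "ee_pos": TCP position; "tcp_rot": TCP orientation; "force": force on the tool from outside, world axes, zero at the start; "wrist_torque": the same for the moment, N m; "opening": opening from 0.0 (shut) to 1.0 (fully open); "grasp_force": force on a finger pad.
Only numpy, scipy, OpenCV 4.12 (cv2) and the standard library are available. Lean on these libraries where they do the work, as an engineer would, in place of code of your own. Each camera call takes 0.05 s, during which the arm holds its last target. There are 200 camera calls.

## Working session

There is one attempt and no reset: what is moved stays moved. The work goes in short steps, Python scripts to look and compute and a shell command to move; the robot and the scene stay as the last step left them, time stands still between calls to the robot, and variables do not carry over. Pictures are saved under pics/ and viewed, at most 10 in all, crops included, and the job is handed in when it is done.

```bash
mkdir -p pics
cat > h.py <<'E'
import numpy as np,cv2
from plant import status,imaging
def cam(n):
    c=imaging.read_camera(n); return c
def pts(c):
    d=c["range_z"]; h,w=d.shape; u,v=np.meshgrid(np.arange(w),np.arange(h))
    X=(u-c["cx"])/c["fx"]*d; Y=-(v-c["cy"])/c["fy"]*d
    P=np.stack([X,Y,-d,np.ones_like(d)],-1)@np.array(c["extrinsics"]).T
    P=P[...,:3]; P[d==0]=np.nan
    return P
def save(c,n): cv2.imwrite(n,c["pixels"][...,::-1])
E
python3 - <<'E'
from h import *
s=status.sense(); print(s["ee_pos"],s["tcp_rot"],s["time"],s["force"])
ims=[]
for n in["scene","top"]:
    c=cam(n);save(c,f"pics/{n}0.png");np.save(n+"0.npy",pts(c)); print(n,np.round(c["extrinsics"],3).tolist(),c["fx"],c["cx"],c["cy"], (c["range_z"]>0).mean())
    ims.append(c)
E
```

```text
[ 0.2780134  -0.61459889  0.25542058] [-8.43493811e-04  9.77522950e-01  2.10827231e-01 -2.20486873e-04] 0.0 [-0.22736601  0.06982747 -1.52281096]
scene [[0.485, 0.62, -0.617, 0.088], [-0.875, 0.357, -0.328, -0.212], [0.016, 0.699, 0.715, 0.646], [0.0, 0.0, 0.0, 1.0]] 384.9671122031869 258.8046075608325 188.46829211705173 0.9960683186848959
top [[-0.006, 0.996, -0.09, 0.518], [-1.0, -0.009, -0.028, 0.052], [-0.028, 0.09, 0.996, 1.046], [0.0, 0.0, 0.0, 1.0]] 451.4017917293571 254.5828098938331 194.17774291227664 0.9960225423177084
```

View pics/top0.png

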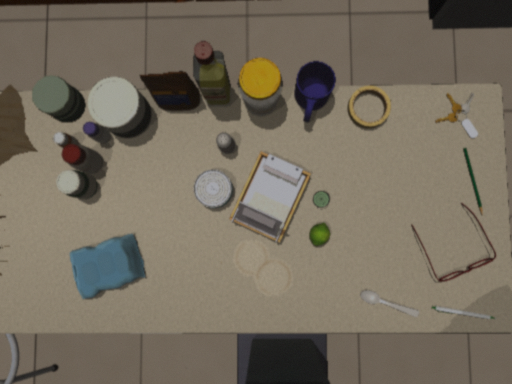

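View pics/scene0.png

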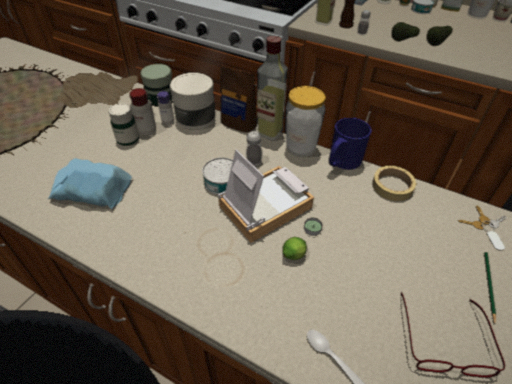

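Top view: the tray spans about (266,152), (310,182), (278,241) and (233,222). The lip is at the upper right (283,168) and the upright tab is at (260,220). The tin is at (213,189), salt shaker (226,143), lime (319,234) and tea light (321,200). The scene view agrees, with the tab standing at (245,188).

Run:
```python
from h import *
P=np.load("top0.npy"); im=cv2.imread("pics/top0.png")
hsv=cv2.cvtColor(im,cv2.COLOR_BGR2HSV)
X,Y,Z=P[...,0],P[...,1],P[...,2]
print("table z",np.nanmedian(Z[260:320,150:230]))
roi=np.zeros(Z.shape,bool);roi[145:248,228:316]=1
m=roi&(Z>0.018)&(Z<0.06)
n,l,st,_=cv2.connectedComponentsWithStats(m.astype(np.uint8))
k=1+np.argmax(st[1:,4]);m=l==k
(cx,cy),sz,a=r=cv2.minAreaRect(P[m][:,:2].astype(np.float32)); print("rect",r, cv2.boxPoints(r).tolist())
# high points = tab from both cams
S=np.load("scene0.npy")
for nme,Q in(("top",P),("scene",S)):
    h=(Q[...,2]>0.062)&(np.hypot(Q[...,0]-cx,Q[...,1]-cy)<0.13)
    q=Q[h]; print(nme,len(q),q.min(0),q.max(0))
    np.save("tab_"+nme,q)
```

```text
table z 0.001775953115869866
rect ((0.6028067469596863, 0.046680252999067307), (0.12525957822799683, 0.17276670038700104), 64.92922973632812) [[0.4980234205722809, 0.026554979383945465], [0.654512882232666, -0.04665273055434227], [0.7075901031494141, 0.06680552661418915], [0.5511006116867065, 0.14001323282718658]]
top 703 [0.51955432 0.02286737 0.06200238] [0.58267585 0.11736609 0.1626227 ]
scene 1391 [0.51918281 0.02183641 0.0621437 ] [0.58234573 0.11716264 0.15851929]
```

```bash
cat >> h.py <<'E'
TC=np.array([0.6028,0.0467]);YAW=np.radians(-25.07)
def tray(q):
    c,s=np.cos(YAW),np.sin(YAW); d=q[...,:2]-TC
    return np.stack([d[...,0]*c+d[...,1]*s,-d[...,0]*s+d[...,1]*c,q[...,2]-0.0015],-1)
def world(x,y): c,s=np.cos(YAW),np.sin(YAW); return TC+np.array([x*c-y*s,x*s+y*c])
E
python3 - <<'E'
from h import *
for n in("top","scene"):
    t=tray(np.load(f"tab_{n}.npy")); m=abs(t[:,1])<.05
    p=np.polyfit(t[m,2],t[m,0],1); print(n,p,"x at z=.04",np.polyval(p,.04),t.min(0),t.max(0), "angle",np.pi/2-np.arctan(p[0]))
for n in("top","scene"):
    t=tray(np.load(n+"0.npy")); m=(abs(t[...,0]-.055)<.04)&(abs(t[...,1])<.03)&(t[...,2]>.02)
    for a in np.arange(.02,.1,.006):
        k=m&(abs(t[...,0]-a)<.003); print(n,round(a,3),k.sum(),np.round(np.nanmedian(t[k][:,2]),4) if k.any() else '')
E
```

```text
top [ 0.27049879 -0.08876281] x at z=.04 -0.07794285607038763 [-0.07218407 -0.04652585  0.06050238] [-0.04158739  0.04670065  0.1611227 ] angle 1.306619654117672
scene [ 0.26149871 -0.08706299] x at z=.04 -0.07660304290180785 [-0.07326294 -0.04837442  0.0606437 ] [-0.04202757  0.04672663  0.15701929] angle 1.3150249693038178
top 0.02 70 0.0319
top 0.026 70 0.0318
top 0.032 72 0.0323
top 0.038 70 0.0325
top 0.044 69 0.0322
top 0.05 105 0.0354
top 0.056 68 0.0505
top 0.062 70 0.0483
top 0.068 71 0.0482
top 0.074 73 0.0487
top 0.08 69 0.0484
top 0.086 41 0.0481
top 0.092 0 
top 0.098 0 
scene 0.02 46 0.0295
scene 0.026 55 0.0291
scene 0.032 51 0.0294
scene 0.038 55 0.0294
scene 0.044 56 0.0298
scene 0.05 79 0.0307
scene 0.056 82 0.0305
scene 0.062 75 0.0445
scene 0.068 57 0.0454
scene 0.074 49 0.0458
scene 0.08 48 0.0457
scene 0.086 23 0.0451
scene 0.092 0 
scene 0.098 0
```

```bash
python3 -m inch '[[0,0,0,1.5,-1.8,0,0],[0,0,0,2.6,-3.1,0,0],[0,0,0,2.6,-3.1,0,0],[0,0,0,2.6,-3.1,0,0],[0,0,0,2.6,-3.1,0,0],[0,0,0,2.6,-3.1,0,0],[0,0,0,2.6,-3.1,0,0],[0,0,0,2.6,-3.1,0,0],[0,0,0,2.6,-3.1,0,0],[0,0,0,2.6,-3.1,0,0],[0,0,0,2.6,-3.1,0,0],[0,0,0,1.5,-1.8,0,0]]'
python3 -m inch '[[0,0,0,1.5,-1.8,0,0],[0,0,0,2.6,-3.1,0,0],[0,0,0,2.6,-3.1,0,0],[0,0,0,2.6,-3.1,0,0],[0,0,0,2.6,-3.1,0,0],[0,0,0,2.6,-3.1,0,0],[0,0,0,2.6,-3.1,0,0],[0,0,0,1,-1.2,0,0],[0,0,0,0,0,0,0]]'
python3 -c "
from h import *
print(status.sense()['qpos'],status.sense()['tcp_rot'])"
```

```text
time: 1.1
ee_pos: [0.4004, -0.176, 0.2563]
tcp_rot: [-0.001, 0.977, 0.213, 0.0]
force: [1.2, -0.0, -0.2]
opening: 0.002
grasp_force: 0.0
time: 1.85
ee_pos: [0.4762, 0.0961, 0.2561]
tcp_rot: [-0.001, 0.977, 0.214, 0.0]
force: [0.2, 0.6, 0.4]
opening: 0.003
grasp_force: 0.0
[-0.11213752  0.30190034 -0.23972411  1.91665643  0.08549697  0.93203285
 -1.53180905] [-1.07101638e-03  9.76828043e-01  2.14022730e-01  3.14187581e-04]
```

```bash
python3 -m inch '[[0,0,-0.12,0,0,0,0],[0,0,-0.12,0,0,0,0],[0,0,-0.12,0,0,0,0],[0,0,-0.12,0,0,0,0],[0,0,-0.12,0,0,0,0],[0,0,-0.12,0,0,0,0],[0,0,-0.12,0,0,0,0],[0,0,-0.12,0,0,0,0],[0,0,-0.12,0,0,0,0],[0,0,-0.12,0,0,0,0],[0,0,-0.12,0,0,0,0],[0,0,-0.12,0,0,0,0]]'
python3 -m inch '[[0,0,-0.12,0,0,0,0],[0,0,-0.12,0,0,0,0],[0,0,-0.12,0,0,0,0],[0,0,-0.12,0,0,0,0],[0,0,-0.12,0,0,0,0],[0,0,-0.12,0,0,0,0],[0,0,-0.11,0,0,0,0],[0,0,0,0,0,0,0]]'
cat >> h.py <<'E'
def st():
    s=status.sense(); w,x,y,z=s["tcp_rot"]; t=tray(np.array(s["ee_pos"]))
    print("t",s["time"],"tray TCP mm",np.round(t*1e3,1),"tip z",round((s["ee_pos"][2]-.025)*1e3,1),"yaw err deg",round(np.degrees(2*np.arctan2(y,x)-YAW)-180,2),"tilt",np.round([w,z],4),"F",np.round(s["force"],1))
E
python3 -c "
from h import *
st()"
```

```text
time: 2.85
ee_pos: [0.4754, 0.09, 0.2561]
tcp_rot: [-0.0, 0.594, 0.804, -0.001]
force: [0.2, 0.1, -0.2]
opening: -0.002
grasp_force: 0.0
time: 3.52
ee_pos: [0.4755, 0.0899, 0.256]
tcp_rot: [-0.0, 0.22, 0.976, -0.0]
force: [-0.3, 0.2, -0.0]
opening: 0.003
grasp_force: 0.0
t 3.5167 tray TCP mm [-133.7  -14.8  254.5] tip z 231.0 yaw err deg -0.3 tilt [-0.0003 -0.0004] F [-0.3  0.2 -0. ]
```

```bash
python3 -m inch '[[0,0,0,0,0.5,1,0],[0,0,0,0,0.5,3,0],[0,0,0,0,0.5,3,0],[0,0,0,0,0,3,0],[0,0,0,0,0,2.1,0],[0,0,0,0,0,1,0],[0,0,0,-1,0,0,0],[0,0,0,-2,0,0,0],[0,0,0,-1.5,0,0,0],[0,0,0,-0.5,0,0,0],[0,0,0,0,0,0,0]]'
python3 - <<'E'
from h import *
st()
c=cam("scene");P=tray(pts(c)); cv2.imwrite("pics/s1.png",cv2.resize(c["pixels"][80:272,130:386,::-1],None,fx=3,fy=3))
m=(abs(P[...,1]+.02)<.065)&(P[...,2]>.2)&(abs(P[...,0]+.08)<.1);print(m.sum())
E
```

```text
time: 4.43
ee_pos: [0.529, 0.0823, 0.1261]
tcp_rot: [0.001, 0.223, 0.975, 0.0]
force: [-0.1, 0.3, 0.8]
opening: -0.0
grasp_force: 0.0
t 4.4333 tray TCP mm [-81.9   1.  124.6] tip z 101.1 yaw err deg -0.73 tilt [0.0009 0.0004] F [-0.1  0.3  0.8]
8828
```

View pics/s1.png

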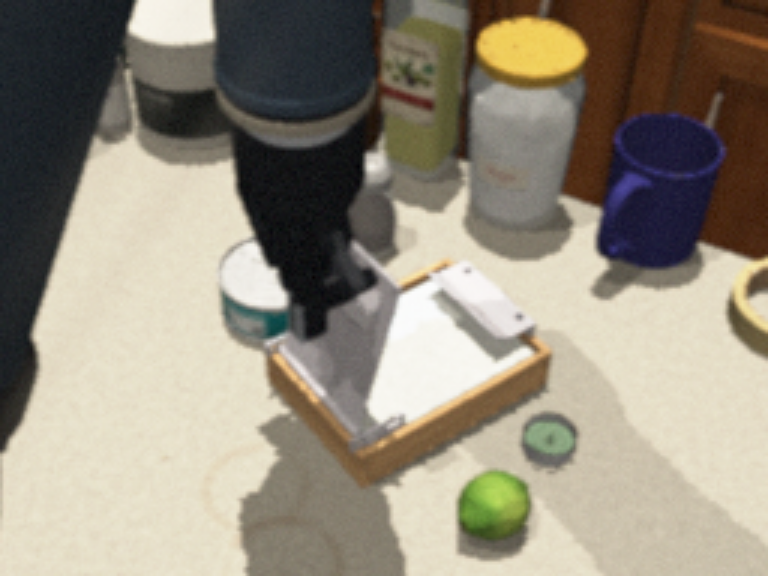

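The closed fingertips stand just behind the tab (tip about (312,330), tab at about (345,330)). The tray is clear and the other things are where they were. Next I fold the tab over along an arc.

```bash
python3 -m inch '[[0,0,0,-0.7,0,0.15,0],[0,0,0,-0.7,0,0.15,0],[0,0,0,-0.55,0,0.25,0],[0,0,0,-0.55,0,0.25,0],[0,0,0,-0.5,0,0.37,0],[0,0,0,-0.5,0,0.38,0],[0,0,0,-0.4,0,0.47,0],[0,0,0,-0.4,0,0.48,0],[0,0,0,-0.32,0,0.55,0],[0,0,0,-0.33,0,0.55,0],[0,0,0,0,0,0,0]]'
python3 - <<'E'
from h import *
st()
for n in("top","scene"):
    c=cam(n);P=tray(pts(c)); m=(abs(P[...,1]-.038*(-1))<.006)&(P[...,2]>.045)&(abs(P[...,0])<.08)&(P[...,2]<.16); q=P[m]; print(n,m.sum())
    if m.sum()>10:
        p=np.polyfit(q[:,0],q[:,2],1);print(p,q[:,0].min(),q[:,0].max(),q[:,2].max())
cv2.imwrite("pics/s2.png",cv2.resize(c["pixels"][80:272,130:386,::-1],None,fx=3,fy=3))
E
```

```text
time: 5.4
ee_pos: [0.5719, 0.0612, 0.088]
tcp_rot: [-0.001, 0.222, 0.975, -0.0]
force: [-0.4, -0.6, 0.4]
opening: 0.001
grasp_force: 0.1
t 5.4 tray TCP mm [-34.1   0.1  86.5] tip z 63.0 yaw err deg -0.55 tilt [-0.0006 -0.0003] F [-0.4 -0.6  0.4]
top 22
[0.11005596 0.04050259] 0.06867590167207194 0.0798970225421212 0.05214632942260139
scene 359
[-0.14684108  0.07316096] -0.06561429645832578 0.07894913701865577 0.15966514513627728
```

View pics/s2.png

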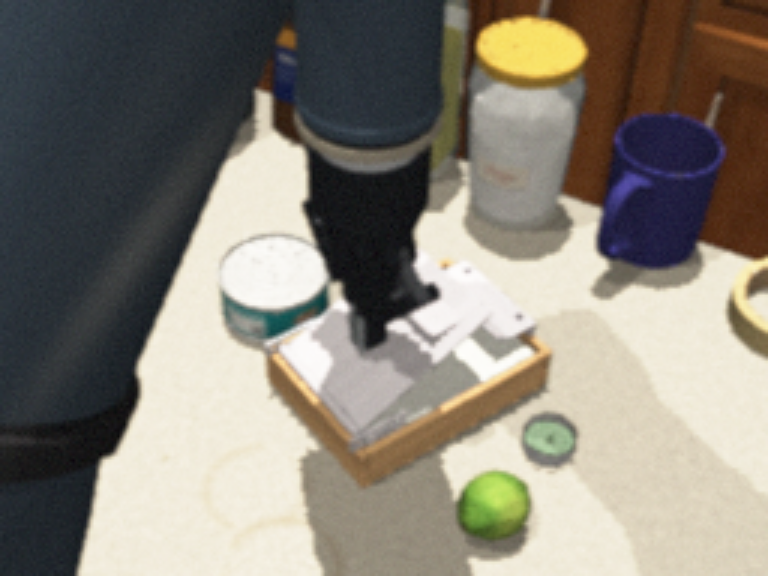

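The tab is folded to about 0.4 rad, with the fingertip at (370,335) on the plain face and the ridge ahead of it at (450,320).

```bash
python3 -m inch '[[0,0,0,-0.2,0,0.5,0],[0,0,0,-0.2,0,0.5,0],[0,0,0,-0.1,0,0.5,0],[0,0,0,0,0,0.3,0],[0,0,0,0,0,0.1,0],[0,0,0,0,0,0,0]]'
python3 -c "
from h import *
st()"
python3 -m inch '[[0,0,0,0,0,0.1,0],[0,0,0,0,0,0.1,0],[0,0,0,0,0,0,0]]'
python3 -c "
from h import *
st()"
```

```text
time: 6.0
ee_pos: [0.5765, 0.0595, 0.07]
tcp_rot: [-0.0, 0.222, 0.975, -0.0]
force: [0.9, 0.1, 1.7]
opening: 0.0
grasp_force: 0.3
t 6.0 tray TCP mm [-29.3   0.5  68.5] tip z 45.0 yaw err deg -0.53 tilt [-0. -0.] F [0.9 0.1 1.7]
time: 6.25
ee_pos: [0.5766, 0.0595, 0.0683]
tcp_rot: [0.0, 0.222, 0.975, 0.0]
force: [-0.2, -0.5, 1.2]
opening: -0.002
grasp_force: 0.4
t 6.25 tray TCP mm [-29.2   0.5  66.8] tip z 43.3 yaw err deg -0.53 tilt [0.0001 0.    ] F [-0.2 -0.5  1.2]
```

```bash
python3 -m inch '[[0,0,0,0,0,0.1,0],[0,0,0,0,0,0.1,0],[0,0,0,0,0,0,0],[0,0,0,0,0,0,0]]'
python3 -m inch '[[0,0,0,0,0,0.1,0],[0,0,0,0,0,0,0],[0,0,0,0,0,0,0]]'
python3 -m inch '[[0,0,0,0,0,0.1,0],[0,0,0,0,0,0,0],[0,0,0,0,0,0,0]]'
```

```text
time: 6.58
ee_pos: [0.5767, 0.0595, 0.0665]
tcp_rot: [0.0, 0.222, 0.975, 0.0]
force: [1.5, -2.1, 3.2]
opening: -0.001
grasp_force: 1.4
time: 6.83
ee_pos: [0.5767, 0.0596, 0.0659]
tcp_rot: [0.0, 0.222, 0.975, 0.0]
force: [-0.8, -2.2, 9.6]
opening: -0.0
grasp_force: 4.6
time: 7.08
ee_pos: [0.5768, 0.0596, 0.0654]
tcp_rot: [0.001, 0.222, 0.975, -0.0]
force: [-1.9, -2.3, 14.8]
opening: 0.001
grasp_force: 7.5
```

```bash
python3 -m inch '[[0,0,0,0,0,-0.12,0],[0,0,0,-0.2,0,0,0],[0,0,0,-0.3,0,0,0],[0,0,0,-0.3,0,0,0],[0,0,0,-0.3,0,0,0],[0,0,0,-0.3,0,0,0],[0,0,0,0,0,0,0]]'
python3 - <<'E'
from h import *
st()
for n in ("top","scene"):
    c=cam(n); save(c,f"pics/{n}3.png")
cv2.imwrite("pics/s3.png",cv2.resize(c["pixels"][112:240,160:331,::-1],None,fx=4,fy=4))
E
```

```text
time: 7.67
ee_pos: [0.5894, 0.0536, 0.066]
tcp_rot: [0.0, 0.222, 0.975, 0.0]
force: [-0.0, -0.8, 9.4]
opening: 0.001
grasp_force: 4.3
t 7.6667 tray TCP mm [-15.1   0.6  64.5] tip z 41.0 yaw err deg -0.54 tilt [0.0002 0.0001] F [-0.  -0.8  9.4]
```

View pics/s3.png

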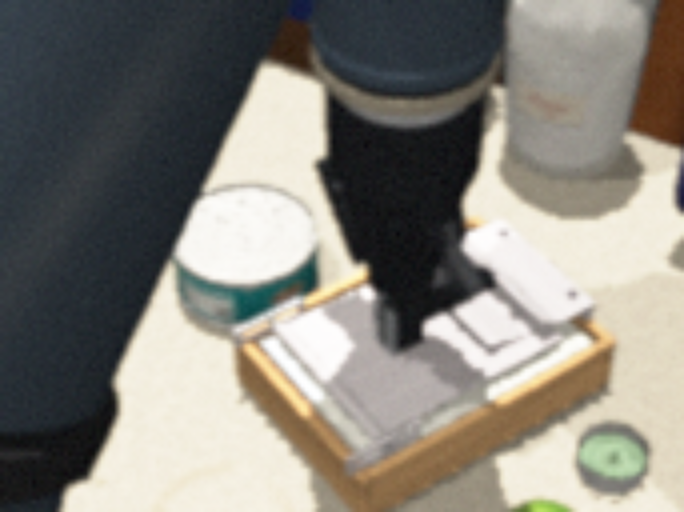

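The tab lies flat. Its edge at about (560,345) is just short of the lip at (530,280), and the fingertip at (400,335) is a little short of the ridge at (490,340). I keep pressing and push on.

```bash
python3 -m inch '[[0,0,0,-0.2,0,0,0],[0,0,0,-0.3,0,0,0],[0,0,0,-0.3,0,0,0],[0,0,0,-0.2,0,0,0],[0,0,0,0,0,0,0]]'
python3 -m inch '[[0,0,0,-0.2,0,0,0],[0,0,0,-0.3,0,0,0],[0,0,0,-0.3,0,0,0],[0,0,0,-0.2,0,0,0],[0,0,0,0,0,0,0]]'
python3 - <<'E'
from h import *
st()
c=cam("top");c=cam("scene")
cv2.imwrite("pics/s4.png",cv2.resize(c["pixels"][112:240,160:331,::-1],None,fx=4,fy=4))
E
```

```text
time: 8.18
ee_pos: [0.5983, 0.0494, 0.066]
tcp_rot: [0.0, 0.222, 0.975, 0.0]
force: [-1.0, 0.7, 8.1]
opening: -0.003
grasp_force: 4.2
time: 8.6
ee_pos: [0.606, 0.0459, 0.0657]
tcp_rot: [-0.001, 0.221, 0.975, 0.0]
force: [-4.7, 2.2, 9.1]
opening: -0.002
grasp_force: 4.5
t 8.6 tray TCP mm [ 3.2  0.7 64.2] tip z 40.7 yaw err deg -0.48 tilt [-0.001   0.0002] F [-4.7  2.2  9.1]
```

View pics/s4.png

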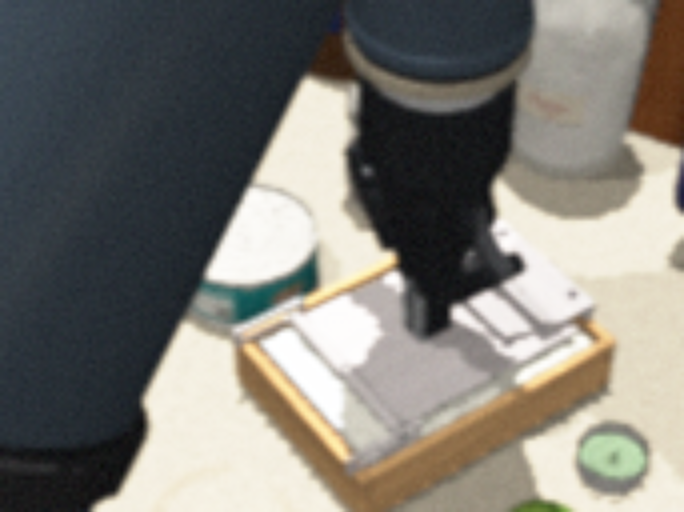

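The tab is sliding. The near edge has moved away from the near wall (gap at about (310,370)) and the free edge is entering under the lip. I keep on until the stop.

```bash
python3 -m inch '[[0,0,0,-0.2,0,0,0],[0,0,0,-0.3,0,0,0],[0,0,0,-0.3,0,0,0],[0,0,0,-0.2,0,0,0],[0,0,0,0,0,0,0]]'
python3 -m inch '[[0,0,0,-0.2,0,0,0],[0,0,0,-0.2,0,0,0],[0,0,0,0,0,0,0]]'
python3 -m inch '[[0,0,0,-0.1,0,0,0],[0,0,0,-0.1,0,0,0],[0,0,0,0,0,0,0]]'
python3 -c "
from h import *
st()"
```

```text
time: 9.12
ee_pos: [0.6152, 0.0415, 0.0656]
tcp_rot: [-0.001, 0.221, 0.975, 0.0]
force: [-2.9, 1.4, 7.7]
opening: 0.003
grasp_force: 3.6
time: 9.37
ee_pos: [0.6188, 0.0398, 0.0656]
tcp_rot: [-0.001, 0.221, 0.975, 0.0]
force: [-3.6, 1.8, 6.4]
opening: 0.004
grasp_force: 3.3
time: 9.62
ee_pos: [0.6204, 0.039, 0.0655]
tcp_rot: [-0.001, 0.221, 0.975, 0.0]
force: [-4.4, 2.1, 5.2]
opening: 0.003
grasp_force: 3.6
t 9.6167 tray TCP mm [19.2  0.5 64. ] tip z 40.5 yaw err deg -0.48 tilt [-0.0011  0.0002] F [-4.4  2.1  5.2]
```

```bash
python3 -m inch '[[0,0,0,-0.15,0,0,0],[0,0,0,-0.15,0,0,0],[0,0,0,0,0,0,0]]'
python3 -m inch '[[0,0,0,-0.15,0,0,0],[0,0,0,-0.15,0,0,0],[0,0,0,0,0,0,0]]'
python3 -c "
from h import *
st()"
```

```text
time: 9.87
ee_pos: [0.6208, 0.0389, 0.065]
tcp_rot: [-0.003, 0.22, 0.975, 0.0]
force: [-11.0, 4.3, 8.7]
opening: -0.001
grasp_force: 8.8
time: 10.12
ee_pos: [0.6211, 0.0389, 0.0645]
tcp_rot: [-0.005, 0.22, 0.976, -0.0]
force: [-18.4, 8.5, 11.8]
opening: -0.004
grasp_force: 13.9
t 10.1167 tray TCP mm [19.9  0.6 63. ] tip z 39.5 yaw err deg -0.33 tilt [-0.0054 -0.    ] F [-18.4   8.5  11.8]
```

The force jumped at TCP x of about 19.5 mm, so the tab is against its stop. I ease off the push, then lift straight away.

```bash
python3 -m inch '[[0,0,0,0.25,0,0,0],[0,0,0,0.25,0,-0.1,0],[0,0,0,0.05,0,-0.2,0],[0,0,0,0.1,0,-0.5,0],[0,0,0,0.2,0,-1.5,0],[0,0,0,0,0,-3,0],[0,0,0,0,0,-3,0],[0,0,0,1,0,-3,0],[0,0,0,3,0,-2,0],[0,0,0,4,0,0,0],[0,0,0,4,0,0,0],[0,0,0,3,0,0,0]]'
python3 -m inch '[[0,0,0,2,0,0,0],[0,0,0,0,0,0,0],[0,0,0,0,0,0,0],[0,0,0,0,0,0,0]]'
python3 - <<'E'
from h import *
st()
for n in("top","scene"):
    c=cam(n);P=tray(pts(c))
    for a in np.arange(-.06,.065,.01):
        k=(abs(P[...,0]-a)<.003)&(abs(P[...,1])<.03)&(P[...,2]<.15)
        print(n,round(a,3),k.sum(),np.round(np.nanmedian(P[k][:,2]),4) if k.any() else '')
cv2.imwrite("pics/s5.png",cv2.resize(c["pixels"][100:240,140:331,::-1],None,fx=4,fy=4))
E
```

```text
time: 11.12
ee_pos: [0.4819, 0.1048, 0.2002]
tcp_rot: [0.001, 0.221, 0.975, 0.0]
force: [-0.4, 0.6, -1.2]
opening: -0.002
grasp_force: 0.0
time: 11.45
ee_pos: [0.4672, 0.1121, 0.1994]
tcp_rot: [0.001, 0.222, 0.975, 0.0]
force: [0.4, 0.8, 0.0]
opening: 0.001
grasp_force: 0.0
t 11.45 tray TCP mm [-150.6    1.8  197.9] tip z 174.4 yaw err deg -0.58 tilt [0.001  0.0002] F [0.4 0.8 0. ]
top -0.06 72 0.0324
top -0.05 71 0.0436
top -0.04 73 0.0421
top -0.03 72 0.0428
top -0.02 73 0.0431
top -0.01 72 0.0429
top 0.0 72 0.0433
top 0.01 73 0.044
top 0.02 70 0.0444
top 0.03 83 0.0505
top 0.04 72 0.0506
top 0.05 80 0.0522
top 0.06 72 0.0484
scene -0.06 60 0.0291
scene -0.05 67 0.0401
scene -0.04 54 0.0394
scene -0.03 60 0.0397
scene -0.02 54 0.0399
scene -0.01 54 0.0403
scene 0.0 57 0.0406
scene 0.01 57 0.041
scene 0.02 55 0.0411
scene 0.03 104 0.0473
scene 0.04 38 0.0477
scene 0.05 74 0.0461
scene 0.06 39 0.046
```

View pics/s5.png

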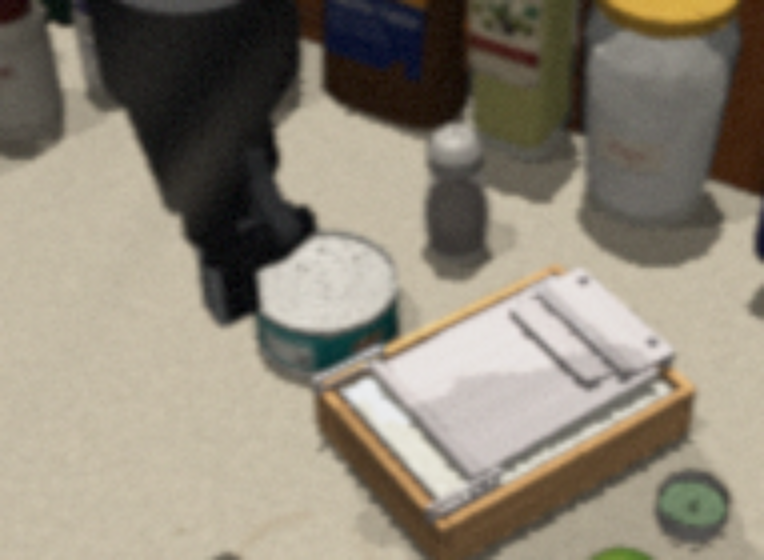

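The tab lies flat (slope about 0.02 rad) with its edge under the lip at (610,320). The ridge foot is at x of about 27 mm, which is fully home. The arm is clear, and the tin, salt shaker and tea light have not moved.

```bash
python3 -c "
from plant import workorder
print(workorder.finish_job())"
```

```text
the job is handed in; nothing more can be done
None
```

The tray is shut: the tab is folded flat, pushed home to its stop and held by the lip alone, the other things look undisturbed in the last picture, and the job was handed in at about 11.5 s.

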